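Nudge a brass blank into the press die and close the keeper over it

ROBOT

A 6-joint arm with a two-finger parallel gripper is mounted at the origin on the work surface. World frame = base frame: x ahead of the robot, y to its left, z up, the work surface at z = 0. Lengths are in m, angles in rad, forces in N, time in s.
With the tool pointing down it reaches from about 0.275 to 0.85 m from the base axis. Payload 5.2 kg.
Tool frame: the origin (TCP) lies midway between the tips of the shut fingers; the grasp point (between the pads) lies r.tcp_to_grasp behind it (r.tcp_to_grasp is the distance from the TCP to the grasp point, in m); z points along the fingers, y is the line along which they close (so a half turn about z gives the same grasp; the last joint's range is limited). The gripper opens to 85 mm and grips with 20 to 120 N. Pads are 22 mm wide; open, the fingers measure 114 mm over their backs; the gripper's body (76 mm by 85 mm) begins 54 mm behind the grasp point. The pads swing forward as they close: fully open they stand 13 mm farther back than shut.
Start: joints at [-1.478, 0.259, 1.535, -0, 1.348, -0.203], TCP at [0.16, -0.526, 0.231] pointing down, gripper open.
Joint ranges: [-3.14, 3.14], [-0.91, 2.08], [0.19, 2.58], [-1.22, 4.36], [0.22, 2.71], [-3.12, 3.12]. Speed limits (rad/s): [2.57, 2.57, 3.14, 3.14, 3.14, 3.14].

INTERFACE

Orientations are given as a unit quaternion [x, y, z, w].
In Python, from plant import r gives the robot as it stands.
- The arm moves only by the shell command python3 -m crank 'ROWS'. ROWS is JSON, a list that holds one entry, the list of rows, each a list of 7 numbers: the shift along the tool's x, y, z in m, then the turn, a rotation vector about the tool's x, y, z in degrees, then the finger opening in m, from 0 to 0.0854. A call has 1 to 10 rows; each row is the pose to reach, as a shift and turn from the pose commanded when the call began, along the tool's axes at that moment; what a row does not reach only later rows make up. A row lasts 1/8 s, in which the tool goes at most 62.5 mm and 10.7 degrees, less where a joint would pass 70% of its speed; a pose out of reach is approached as far as the arm can. A call with a gripper value outside its range is refused whole. The fingers move at their own pace and stop on an object; the grip force is fixed at half the most. Time passes only in rows, so rows that repeat a pose let the fingers close. It gives the time, the measured TCP pose, the force, the opening and the grip force at its end, in the units of the state.
- r.state(): the state, without advancing time (a new reading comes with each control period).
- r.read_camera(name): name is "side" or "top" or "wrist"; returns a dict with "pixels" (420x560x3 uint8, red, green, blue), "fx", "fy", "cx", "cy" (pixels), "cam_to_world" (4x4, takes a point from camera to world coordinates). Camera axes: x right, y down, z forward; pixel columns grow to the right and rows downward; lengths in m; the calibration is good to about 2 mm. A picture is of the moment at which its call begins. There is no depth.
- r.close_job(): hands the job in; it is judged then, once.
Trained networks look in the newest picture that a camera, given by its name, has taken for a name from the list of things; names that differ only in an ending like _2 or _b are one class to them, and where a whole thing is asked for, a point or a joint stands for the part that bears it (a point fixed in the world has none). Each returns a list of dicts, best first, with "p" (0 to 1); they miss things now and then, are a little off and sometimes report something else, mostly with a low value. They report only what shows in the picture. A call takes as long as a camera call. They do not tell look-alikes from the thing itself.
- r.spot_in(target, camera): "rect" ([left, top, width, height] in pixels, round what is visible of it).
- r.place_of(target, camera): "centre" ([column, row] in pixels: a listed point, or the origin of a listed thing).
The state is a dict: "t": time; "joint_positions": joint angles; "joint_velocities": joint speeds; "tau": joint torques, N m; "ee_pos": TCP position; "ee_rot": TCP orientation; "contact_force": force on the tool from outside, world axes, zero at the start; "moment": the same for the moment, N m; "finger_gap": finger opening in m; "grasp_force": force on a finger pad.
Only numpy, scipy, OpenCV 4.12 (cv2) and the standard library are available. Lean on these libraries where they do the work, as an engineer would, in place of code of your own. Each camera call takes 0.05 s, during which the arm holds its last target. There are 200 camera calls.

TASK

Load the press die: gently nudge the large loose brass blank (soft, marked by more than a few newtons) across the die plate, keeping it sliding on the plate without lifting, pinching or squeezing it, until it drops flat into the shallow round pocket. Then push the keeper slide by its post, without forcing it, over the blank until it is fully home against its stop, and let go. Leave the small brass discs, the screwdriver and the wrench where they are.

Things in the scene. Friction and masses are not known exactly. Their poses are not given: they have to be found in the camera images.
- bolster: Green base plate fixed on the bench, 220 (x) by 420 (y) mm, 12 mm thick, spanning y -145 to +275 mm from its origin. Origin: on its underside, straight below the nominal pocket centre; z up. On it lies the flat steel die plate, 160 (x) by 240 (y) mm, centred on the pocket, its top 28 mm above the bench. The keeper and its two guide rails are on the +y end.
- seat (a point): Nominal centre of the round pocket in the die plate, at the plate's top face (28 mm above the bench), axes as bolster. The pocket is 46 mm across and 4 mm deep with a dark floor. The die plate floats on its base: the true pocket centre lies up to 5 mm in x and up to 5 mm in y from this point, fixed during a run; it is not measured, so see it or feel for it.
- blank: Large loose brass blank: plain disc, 44 mm across, 10 mm thick, about 0.13 kg, soft (bears pushes up to 8 N), flat on the die plate on the -y side of the pocket at the start. Origin: centre of its underside, 28 mm above the bench on the plate and 24 mm when seated; its top then stands 6 mm above the plate.
- keeper (a joint): Travel of the keeper slide in m along the bolster's -y: 0 to 0.015 at the start (open), 0.095 home at its rigid stop; friction 2.5 N, stays where left, bears 20 N. A steel bar 40 mm wide, 6 mm thick, 8 mm above the die plate: it clears a seated blank by 2 mm but runs into an unseated one. Its leading end is 85 mm on the +y side of the pocket centre at 0, 10 mm past it when home.
- keeper_post (a point): Point on the axis of the keeper's upright round post, 66 mm above the bench. Post: steel, 14 mm across, from 42 to 94 mm above the bench, the top 6 mm a black cap 18 mm across. It stands 150 mm on the +y side of the pocket centre at keeper 0, 55 mm when home. The guide rails beside it (y 135 to 265 mm) rise to 45 mm above the bench, their screw heads to 48 mm.
- coin1: Small brass disc, 24 mm across, 5 mm thick, lying on the die plate near its +x edge; leave it. Origin: centre of its underside.
- coin2: Small brass disc, 24 mm across, 5 mm thick, lying on the die plate near its -x edge; leave it. Origin: centre of its underside.
- driver: Screwdriver lying on the bench, left of the robot; leave it. Origin: on its underside.
- spanner: Wrench lying on the bench to the robot's right; leave it. Origin: on its underside.
Things that resemble listed ones, but are neither listed nor needed, are in the scene too. Leave any grey or red look-alike of the blank alone.

How it is judged:
By the outcome, as a careful person would: the job done as asked, in the order asked, and still so for the second after the job is handed in, with the robot touching nothing.
It also fails if it takes over 67 s, if anything falls off the work surface, if the arm or the gripper's body presses on something with over 40 N, if the wrist force passes 120 N, or if a joint passes its speed limit or range.

## Working session

There is one attempt and no reset: what is moved stays moved. The work goes in short steps, Python scripts to look and compute and a shell command to move; the robot and the scene stay as the last step left them, time stands still between calls to the robot, and variables do not carry over. Pictures are saved under pics/ and viewed, at most 10 in all, crops included, and the job is handed in when it is done.

```bash
mkdir -p pics; cat > h.py <<'E'
import numpy as np, cv2
from plant import r
from scipy.spatial.transform import Rotation as R
def cam(n,f=None):
    c=r.read_camera(n)
    if f: cv2.imwrite('pics/'+f,c['pixels'][:,:,::-1])
    return c
def ray(c,uv,z):
    T=np.array(c['cam_to_world']); d=T[:3,:3]@np.array([(uv[0]-c['cx'])/c['fx'],(uv[1]-c['cy'])/c['fy'],1])
    o=T[:3,3]; return o+d*(z-o[2])/d[2]
def proj(c,p):
    T=np.array(c['cam_to_world']); q=T[:3,:3].T@(np.array(p)-T[:3,3]); return [c['cx']+c['fx']*q[0]/q[2],c['cy']+c['fy']*q[1]/q[2]]
E
python3 - <<'E'
from h import *
s=r.state(); print(s['t'],s['ee_pos'],s['ee_rot'],s['contact_force'],r.tcp_to_grasp)
Z=dict(bolster=0,seat=.028,blank=.028,keeper_post=.066,keeper=.04,coin1=.028,coin2=.028,driver=0,spanner=0)
for n in ('top','side'):
    c=cam(n,n+'1.png'); print(n,np.round(c['cam_to_world'],3).tolist(),c['fx'])
    for k,z in Z.items():
        for d in r.place_of(k,n)[:4]: print(k,round(d['p'],2),np.round(d['centre']),np.round(ray(c,d['centre'],z),4))
E
```

```text
0.0 [ 0.16029037 -0.52557947  0.23048128] [ 9.89087269e-01  1.47328063e-01  5.14658343e-05 -9.02444141e-04] [ 0.33330461 -0.20765083  0.23032392] 0.0187
top [[0.023, -0.981, 0.192, 0.273], [-1.0, -0.024, -0.004, 0.006], [0.009, -0.192, -0.981, 1.123], [0.0, 0.0, 0.0, 1.0]] 414.063058289069
blank 0.61 [387. 200.] [ 0.5339 -0.2903  0.028 ]
blank 0.6 [378. 232.] [ 0.4444 -0.2614  0.028 ]
blank 0.58 [273. 176.] [0.5926 0.0224 0.028 ]
blank 0.47 [329. 204.] [ 0.5172 -0.1319  0.028 ]
keeper_post 0.76 [252. 195.] [0.5295 0.0761 0.066 ]Traceback (most recent call last):
  File "<stdin>", line 7, in <module>
ValueError: it knows: blank, bolster, coin, driver, keeper_post, seat, spanner
```

View pics/top1.png

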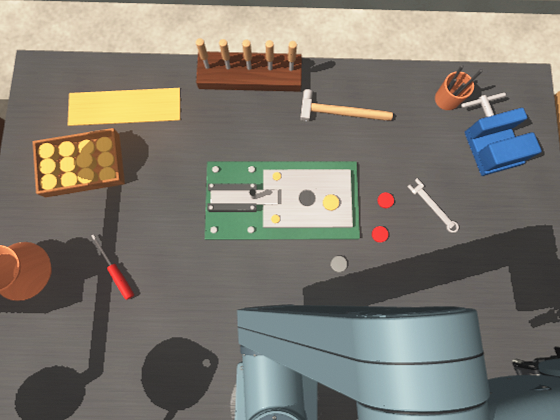

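The top view shows the brass blank at (331,202), the dark pocket at (307,199), coins at (277,176) and (276,219), and the post near (252,192). Look-alikes are the red discs at (386,200) and (380,234), the grey disc at (339,264), and a tray of brass discs at about (75,165). By the description, I choose the brass disc on the plate at (331,202).

```bash
python3 - <<'E'
from h import *
Z=dict(bolster=0,seat=.028,blank=.028,keeper_post=.066,coin1=.028,driver=0)
for n in ('top','side'):
    c=cam(n,n+'2.png'); print(n,c['fx'])
    for k,z in Z.items():
        for d in r.place_of(k,n)[:4]: print(k,round(d['p'],2),np.round(d['centre']),np.round(ray(c,d['centre'],z),4))
    if n=='top':
        px=c['pixels']; cv2.imwrite('pics/crop.png',cv2.resize(px[150:250,195:395,::-1],(800,400),interpolation=cv2.INTER_CUBIC))
        hsv=cv2.cvtColor(px,cv2.COLOR_RGB2HSV)
        for nm,m,z in (('green',cv2.inRange(hsv,(60,100,40),(90,255,255)),.012),('brass',cv2.inRange(hsv,(18,100,120),(32,255,255)),.036),('dark',cv2.inRange(hsv,(0,0,0),(180,80,110)),.025)):
            m[:150]=0;m[250:]=0;m[:,:195]=0;m[:,365:]=0
            k,l,st,ce=cv2.connectedComponentsWithStats(m)
            for i in range(1,k):
                if st[i,4]>25:
                    print(nm,st[i],np.round(ce[i],1),np.round(ray(c,ce[i],z),4))
                    if nm=='green' and st[i,4]>1000:
                        q=cv2.boxPoints(cv2.minAreaRect(np.argwhere(l==i)[:,::-1].astype(np.float32))); print(np.round([ray(c,p,z)[:2] for p in q],4).tolist())
E
```

```text
top 414.063058289069
bolster 0.73 [251. 193.] [0.5506 0.0835 0.    ]
blank 0.75 [337. 264.] [ 0.355  -0.1532  0.028 ]
blank 0.73 [378. 233.] [ 0.4406 -0.2613  0.028 ]
blank 0.53 [388. 201.] [ 0.5306 -0.2908  0.028 ]
blank 0.48 [330. 202.] [ 0.5242 -0.1338  0.028 ]
keeper_post 0.95 [249. 192.] [0.5357 0.0848 0.066 ]
keeper_post 0.46 [115. 267.] [0.3334 0.4141 0.066 ]
coin1 0.57 [276. 220.] [0.4688 0.0112 0.028 ]
coin1 0.45 [274. 175.] [0.5949 0.0195 0.028 ]
driver 0.94 [115. 264.] [0.3436 0.4424 0.    ]
brass [273 172   8   8  52] [276.4 175.8] [0.5912 0.0131 0.036 ]
brass [323 195  16  16 199] [330.6 202.1] [ 0.5213 -0.1345  0.036 ]
brass [271 215   9   8  56] [275.2 218.6] [0.4725 0.0132 0.036 ]
dark [200 150  36  10 153] [217.6 154. ] [0.6528 0.178  0.025 ]
dark [196 161  11   5  30] [201.5 162.8] [0.6262 0.221  0.025 ]
dark [357 162   6  77 193] [359. 199.] [ 0.5344 -0.2136  0.025 ]
dark [351 171   4  56 117] [352.7 198.2] [ 0.5361 -0.1965  0.025 ]
dark [195 179  11  13  80] [199.9 185.3] [0.5621 0.2216 0.025 ]
dark [208 183  55  16 291] [235.7 187.5] [0.5581 0.1236 0.025 ]
dark [195 194  10   9  64] [198.9 198.2] [0.5257 0.2222 0.025 ]
dark [195 204  10   4  31] [199.1 205.7] [0.505  0.2204 0.025 ]
dark [208 204  55   8 317] [233.8 207.6] [0.5021 0.1264 0.025 ]
dark [195 211  10   3  29] [199.3 212. ] [0.4875 0.2187 0.025 ]
dark [205 239  50   2  59] [226.5 239.8] [0.4137 0.1418 0.025 ]
dark [310 239  49   1  49] [334. 239.] [ 0.4229 -0.1451  0.025 ]
side 430.34117406425287
bolster 0.63 [280. 226.] [ 0.5379 -0.0663  0.    ]
blank 0.71 [348. 229.] [ 0.3431 -0.1246  0.028 ]
blank 0.63 [317. 198.] [ 0.5083 -0.2412  0.028 ]
blank 0.56 [297. 211.] [ 0.5186 -0.1331  0.028 ]
blank 0.39 [337. 209.] [ 0.4206 -0.2125  0.028 ]
keeper_post 0.73 [254. 228.] [0.533  0.0737 0.066 ]
coin1 0.59 [247. 226.] [0.5895 0.0266 0.028 ]
coin1 0.39 [287. 238.] [0.4635 0.0148 0.028 ]
driver 0.86 [222. 372.] [0.3398 0.4468 0.    ]
```

View pics/crop.png

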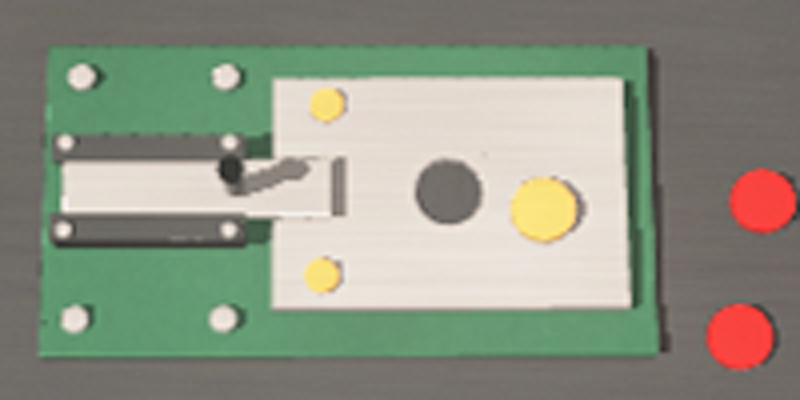

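View pics/side2.png

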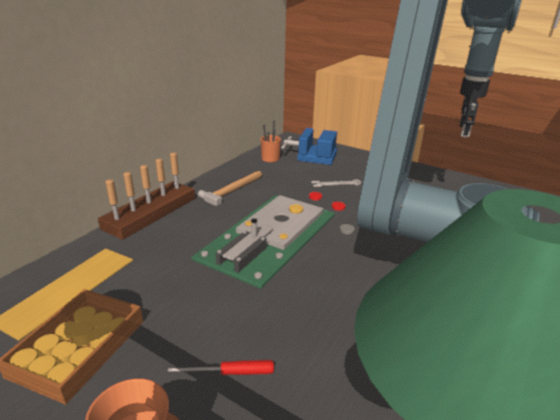

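The crop confirms the blank is the brass disc, at pixel (331,202), or world (0.522,-0.134). The pocket is at about (307,197.5), or (0.537,-0.071), and the post agrees at y about 0.08. The side view is consistent with this. I'll hover behind the blank, turned so that two fingertips push from behind.

```bash
python3 -m crank '[[[0.044,-0.023,0.01,0,0,-6,0.02],[0.088,-0.046,0.02,0,0,-14,0.02],[0.14,-0.073,0.03,0,0,-22,0.02],[0.19,-0.1,0.04,0,0,-30,0.02],[0.24,-0.126,0.05,0,0,-38,0.02],[0.29,-0.153,0.06,0,0,-46,0.02],[0.34,-0.18,0.06,0,0,-54,0.02],[0.39,-0.205,0.07,0,0,-60,0.02],[0.42,-0.222,0.07,0,0,-60,0.02],[0.43,-0.227,0.07,0,0,-60,0.02]]]'
python3 - <<'E'
from h import *
s=r.state(); print(s['t'],s['ee_pos'],R.from_quat(s['ee_rot']).as_matrix().round(3).tolist(),s['contact_force'],s['finger_gap'])
c=cam('wrist','w1.png'); print(np.round(c['cam_to_world'],3).tolist())
for k,z in dict(seat=.028,blank=.028,coin1=.028).items():
    for d in r.place_of(k,'wrist')[:3]: print(k,round(d['p'],2),np.round(d['centre']),np.round(ray(c,d['centre'],z),4))
E
```

```text
t: 2.2
ee_pos: [0.5066, -0.182, 0.1612]
ee_rot: [0.782, 0.623, 0.0, -0.0]
contact_force: [0.1, -1.4, -0.4]
finger_gap: 0.02
grasp_force: 0.0
2.2 [ 0.50657614 -0.18197163  0.16117155] [[0.223, 0.975, -0.0], [0.975, -0.223, 0.0], [0.0, -0.0, -1.0]] [ 0.1219192  -1.42675476 -0.36797963] 0.01996193543292422
[[0.975, -0.215, -0.061, 0.522], [-0.224, -0.938, -0.264, -0.114], [-0.0, 0.271, -0.963, 0.304], [0.0, 0.0, 0.0, 1.0]]
blank 0.86 [284. 137.] [ 0.5241 -0.133   0.028 ]
blank 0.76 [112. 204.] [ 0.3744 -0.1537  0.028 ]
```

View pics/w1.png

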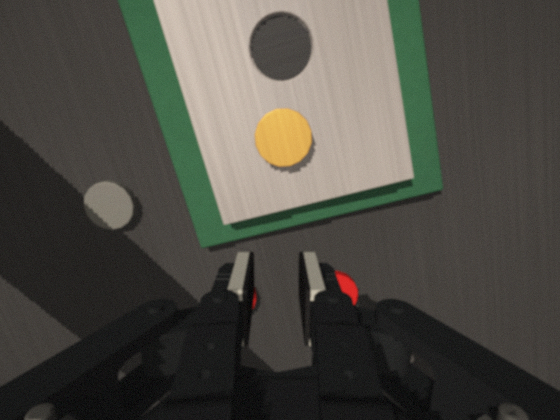

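The wrist view shows the pocket at about (281,46), the blank at (284,137) and the fingertips at about (240,265) and (312,265).

```bash
cat >> h.py <<'E'
def fits(c,box=(0,230,150,420)):
    px=c['pixels']; hsv=cv2.cvtColor(px,cv2.COLOR_RGB2HSV); H=cv2.inRange
    for nm,m,z in (('brass',H(hsv,(12,110,90),(35,255,255)),.038),('dark',H(hsv,(0,0,0),(180,90,105)),.028)):
        b=np.zeros_like(m); b[box[0]:box[1],box[2]:box[3]]=m[box[0]:box[1],box[2]:box[3]]
        for k in cv2.findContours(b,cv2.RETR_LIST,cv2.CHAIN_APPROX_NONE)[0]:
            if cv2.contourArea(k)<1200: continue
            P=np.array([ray(c,p[0],z)[:2] for p in k]); (x,y),rad=cv2.minEnclosingCircle(P.astype(np.float32)*1000)
            if rad<60:
                e=cv2.fitEllipse((P*1000).astype(np.float32)); print(nm,z,'circ',np.round([x,y,rad],1),'ell',np.round(e[0],1),np.round(e[1],1))
E
python3 - <<'E'
from h import *
fits(cam('wrist'))
E
```

```text
brass 0.038 circ [ 523.2 -133.    21.8] ell [ 523.2 -133.1] [42.1 42.8]
dark 0.028 circ [ 427.9 -136.1   57.4] ell [ 420.  -159.1] [ 32.3 131. ]
dark 0.028 circ [535.8 -69.4  22.7] ell [535.7 -69.3] [43.7 44.7]
```

```bash
python3 -m crank '[[[0.0135,0.0064,0.03,0,0,-1.7,0.02],[0.0135,0.0064,0.06,0,0,-1.7,0.02],[0.0135,0.0064,0.09,0,0,-1.7,0.02],[0.0135,0.0064,0.11,0,0,-1.7,0.02],[0.0135,0.0064,0.121,0,0,-1.7,0.02],[0.0135,0.0064,0.121,0,0,-1.7,0.02],[0.0135,0.0064,0.121,0,0,-1.7,0.02]]]'
python3 -m crank '[[[0,0,0.002,0,0,0,0.02],[0,0,0.004,0,0,0,0.02],[0,0,0.004,0,0,0,0.02],[0,0,0.004,0,0,0,0.02]]]'
python3 -m crank '[[[0,0,0.001,0,0,0,0.02],[0,0,0.002,0,0,0,0.02],[0,0,0.002,0,0,0,0.02],[0,0,0.002,0,0,0,0.02]]]'
python3 - <<'E'
from h import *
c=cam('wrist','w2.png'); fits(c)
cv2.imwrite('pics/w2c.png',cv2.resize(c['pixels'][60:340,140:420,::-1],(600,600)))
E
```

```text
t: 3.32
ee_pos: [0.5152, -0.1726, 0.0412]
ee_rot: [0.774, 0.633, 0.0, 0.001]
contact_force: [0.4, 0.7, 0.8]
finger_gap: 0.0203
grasp_force: 0.0
t: 3.82
ee_pos: [0.5148, -0.1719, 0.0364]
ee_rot: [0.774, 0.634, 0.0, 0.0]
contact_force: [-1.0, 0.4, 0.6]
finger_gap: 0.02
grasp_force: 0.0
t: 4.32
ee_pos: [0.5148, -0.1719, 0.0343]
ee_rot: [0.774, 0.634, -0.0, -0.0]
contact_force: [0.0, -0.4, -0.3]
finger_gap: 0.0199
grasp_force: 0.0
brass 0.038 circ [ 523.4 -132.4   21.7] ell [ 523.4 -131.7] [40.7 43. ]
dark 0.028 circ [535.9 -69.3  23.7] ell [534.6 -75.4] [31.7 49.9]
```

View pics/w2c.png

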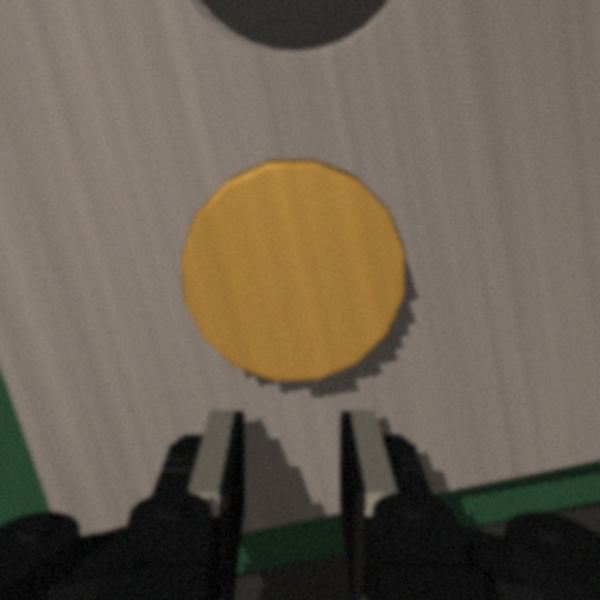

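The blank sits centred ahead of the two tips, about 5 mm away. I'll feel down for the plate.

```bash
python3 -m crank '[[[0,0,0.001,0,0,0,0.02],[0,0,0.002,0,0,0,0.02],[0,0,0.002,0,0,0,0.02],[0,0,0.002,0,0,0,0.02]]]'
python3 -m crank '[[[0,0,0.001,0,0,0,0.02],[0,0,0.001,0,0,0,0.02],[0,0,0.001,0,0,0,0.02]]]'
python3 -m crank '[[[0,0,0.001,0,0,0,0.02],[0,0,0.001,0,0,0,0.02],[0,0,0.001,0,0,0,0.02]]]'
python3 -m crank '[[[0,0,0.001,0,0,0,0.02],[0,0,0.001,0,0,0,0.02],[0,0,0.001,0,0,0,0.02]]]'
```

```text
t: 4.88
ee_pos: [0.5148, -0.1719, 0.0323]
ee_rot: [0.774, 0.634, 0.0, -0.0]
contact_force: [-0.1, -0.3, -0.2]
finger_gap: 0.02
grasp_force: 0.0
t: 5.25
ee_pos: [0.5148, -0.1719, 0.0313]
ee_rot: [0.774, 0.634, 0.0, -0.0]
contact_force: [1.2, 0.1, 0.5]
finger_gap: 0.02
grasp_force: 0.0
t: 5.62
ee_pos: [0.5148, -0.1719, 0.0303]
ee_rot: [0.774, 0.634, -0.0, 0.0]
contact_force: [0.2, 0.2, 0.4]
finger_gap: 0.0199
grasp_force: 0.0
t: 6.0
ee_pos: [0.5148, -0.1719, 0.0293]
ee_rot: [0.774, 0.634, -0.0, -0.0]
contact_force: [-0.7, 0.4, 0.2]
finger_gap: 0.0198
grasp_force: 0.0
```

```bash
python3 -m crank '[[[0,0,0.001,0,0,0,0.02],[0,0,0.001,0,0,0,0.02],[0,0,0.001,0,0,0,0.02]]]'
python3 -m crank '[[[0,0,0.001,0,0,0,0.02],[0,0,0.001,0,0,0,0.02],[0,0,0.001,0,0,0,0.02]]]'
```

```text
t: 6.38
ee_pos: [0.5148, -0.1719, 0.0283]
ee_rot: [0.774, 0.634, -0.0, -0.0]
contact_force: [0.4, -0.0, -0.6]
finger_gap: 0.02
grasp_force: 0.0
t: 6.75
ee_pos: [0.5148, -0.1719, 0.0282]
ee_rot: [0.774, 0.634, 0.0, 0.0]
contact_force: [-2.4, 0.7, 7.8]
finger_gap: 0.0201
grasp_force: 3.8
```

```bash
python3 -m crank '[[[0,0,-0.004,0,0,0,0.02],[0,0,-0.008,0,0,0,0.02],[0,0,-0.008,0,0,0,0.02]]]'
python3 -m crank '[[[0.003,0,0,0,0,0,0.02],[0.006,0,0,0,0,0,0.02],[0.008,0,0,0,0,0,0.02],[0.010,0,0,0,0,0,0.02],[0.012,0,0,0,0,0,0.02],[0.014,0,0,0,0,0,0.02],[0.016,0,0,0,0,0,0.02],[0.018,0,0,0,0,0,0.02],[0.02,0,0,0,0,0,0.02]]]'
python3 - <<'E'
from h import *
c=cam('wrist'); fits(c)
E
```

```text
t: 7.12
ee_pos: [0.5151, -0.1721, 0.0357]
ee_rot: [0.774, 0.634, 0.0, 0.0]
contact_force: [0.4, -0.0, 0.3]
finger_gap: 0.0198
grasp_force: 0.0
t: 8.25
ee_pos: [0.5188, -0.1522, 0.0353]
ee_rot: [0.774, 0.634, 0.0, 0.0]
contact_force: [-0.1, -0.7, 0.9]
finger_gap: 0.0199
grasp_force: 0.4
brass 0.038 circ [ 525.4 -121.1   21.7] ell [ 526.1 -117.1] [33.1 44.9]
dark 0.028 circ [535.9 -69.1  23.8] ell [535.9 -68.9] [46. 47.]
```

```bash
python3 -m crank '[[[0.002,0,0,0,0,0,0.02],[0.004,0,0,0,0,0,0.02],[0.006,0,0,0,0,0,0.02],[0.008,0,0,0,0,0,0.02],[0.01,0,0,0,0,0,0.02],[0.012,0,0,0,0,0,0.02],[0.014,0,0,0,0,0,0.02],[0.016,0,0,0,0,0,0.02],[0.018,0,0,0,0,0,0.02],[0.02,0,0,0,0,0,0.02]]]'
python3 -m crank '[[[0.002,0,0,0,0,0,0.02],[0.004,0,0,0,0,0,0.02],[0.006,0,0,0,0,0,0.02],[0.008,0,0,0,0,0,0.02],[0.01,0,0,0,0,0,0.02],[0.012,0,0,0,0,0,0.02],[0.014,0,0,0,0,0,0.02],[0.016,0,0,0,0,0,0.02],[0.018,0,0,0,0,0,0.02],[0.02,0,0,0,0,0,0.02]]]'
python3 - <<'E'
from h import *
c=cam('wrist'); fits(c,(0,260,150,420))
cv2.imwrite('pics/w3c.png',cv2.resize(c['pixels'][60:340,140:420,::-1],(600,600)))
E
```

```text
t: 9.55
ee_pos: [0.5227, -0.1326, 0.0353]
ee_rot: [0.774, 0.634, 0.0, 0.0]
contact_force: [-0.7, -0.7, 0.5]
finger_gap: 0.0199
grasp_force: 0.4
t: 10.8
ee_pos: [0.5266, -0.113, 0.0353]
ee_rot: [0.774, 0.634, -0.0, 0.0]
contact_force: [0.0, -1.7, 1.2]
finger_gap: 0.0206
grasp_force: 0.6
brass 0.038 circ [533.  -82.3  22.1] ell [533.  -82.4] [42.3 43.4]
dark 0.028 circ [535.9 -69.1  23.9] ell [536.3 -66.7] [41.6 44.8]
```

View pics/w3c.png

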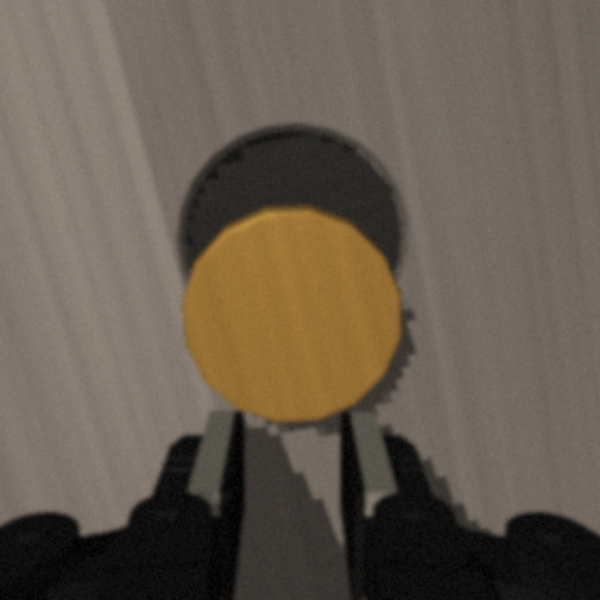

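The blank is in line with the pocket, with about 13 mm to go.

```bash
python3 -m crank '[[[0.001,0,0,0,0,0,0.02],[0.002,0,0,0,0,0,0.02],[0.003,0,0,0,0,0,0.02],[0.004,0,0,0,0,0,0.02],[0.005,0,0,0,0,0,0.02],[0.006,0,0,0,0,0,0.02],[0.007,0,0,0,0,0,0.02],[0.008,0,0,0,0,0,0.02],[0.009,0,0,0,0,0,0.02],[0.010,0,0,0,0,0,0.02]]]'
python3 -m crank '[[[0.0005,0,0,0,0,0,0.02],[0.001,0,0,0,0,0,0.02],[0.0015,0,0,0,0,0,0.02],[0.002,0,0,0,0,0,0.02],[0.002,0,0,0,0,0,0.02]]]'
python3 - <<'E'
from h import *
c=cam('wrist'); fits(c,(0,260,150,420))
cv2.imwrite('pics/w4c.png',cv2.resize(c['pixels'][60:340,140:420,::-1],(600,600)))
E
```

```text
t: 12.1
ee_pos: [0.5285, -0.1031, 0.0351]
ee_rot: [0.774, 0.634, 0.0, -0.0]
contact_force: [-0.1, -0.4, -0.4]
finger_gap: 0.0201
grasp_force: 0.4
t: 12.72
ee_pos: [0.529, -0.1012, 0.0353]
ee_rot: [0.774, 0.634, 0.0, -0.0]
contact_force: [0.3, -0.5, 0.2]
finger_gap: 0.0201
grasp_force: 0.1
brass 0.038 circ [535.6 -70.5  22. ] ell [535.5 -70.3] [42.  43.1]
dark 0.028 circ [536.3 -75.8  30.4] ell [535.3 -73.7] [49.  53.6]
dark 0.028 circ [534.2   8.   25. ] ell [529.7   6.6] [13.1 55.9]
```

View pics/w4c.png

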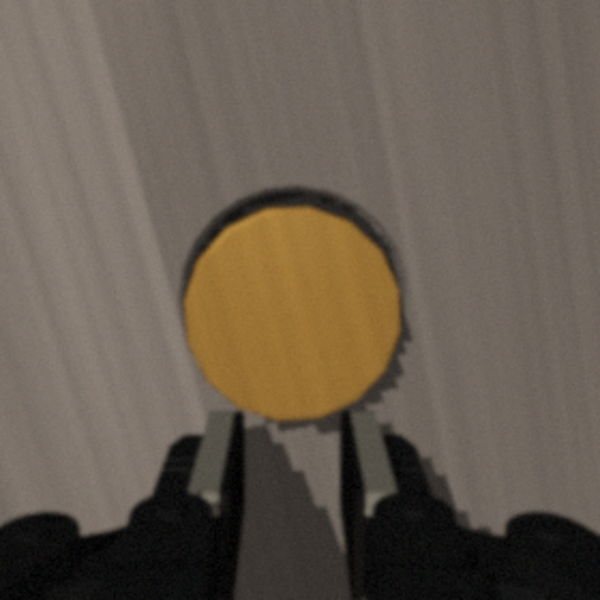

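The blank is still on top, with about 1 to 2 mm to go. I'll use small steps.

```bash
for i in 1; do :; done
python3 -m crank '[[[0.0005,0,0,0,0,0,0.02],[0.001,0,0,0,0,0,0.02],[0.001,0,0,0,0,0,0.02],[0.001,0,0,0,0,0,0.02]]]'
python3 - <<'E'
from h import *
fits(cam('wrist'),(0,260,150,420))
E
python3 -m crank '[[[0.0004,0,0,0,0,0,0.02],[0.0008,0,0,0,0,0,0.02],[0.0008,0,0,0,0,0,0.02]]]'
python3 - <<'E'
from h import *
fits(cam('wrist'),(0,260,150,420))
E
python3 -m crank '[[[0.0004,0,0,0,0,0,0.02],[0.0008,0,0,0,0,0,0.02],[0.0008,0,0,0,0,0,0.02]]]'
python3 - <<'E'
from h import *
c=cam('wrist');fits(c,(0,260,150,420))
cv2.imwrite('pics/w5c.png',cv2.resize(c['pixels'][60:340,140:420,::-1],(600,600)))
E
```

```text
t: 13.28
ee_pos: [0.5292, -0.1003, 0.0353]
ee_rot: [0.774, 0.634, 0.0, -0.0]
contact_force: [-0.3, 0.4, 0.0]
finger_gap: 0.0199
grasp_force: 0.0
brass 0.038 circ [536.1 -69.1  21.4] ell [535.7 -69.2] [41.2 42.1]
dark 0.028 circ [537.9 -74.4  29.5] ell [536.2 -71.8] [46.1 52. ]
dark 0.028 circ [534.4   8.1  24.9] ell [531.2   6.8] [14.  53.5]
t: 13.7
ee_pos: [0.5293, -0.0995, 0.0353]
ee_rot: [0.774, 0.634, 0.0, -0.0]
contact_force: [-1.3, -0.3, -0.4]
finger_gap: 0.0201
grasp_force: 0.0
brass 0.038 circ [535.9 -69.1  21.5] ell [535.7 -69.1] [41.3 42.1]
dark 0.028 circ [538.5 -73.9  29.2] ell [536.2 -71.8] [46.2 51.7]
dark 0.028 circ [534.3   9.3  25.4] ell [531.    7.3] [14.7 54.9]
t: 14.12
ee_pos: [0.5295, -0.0987, 0.0353]
ee_rot: [0.774, 0.634, 0.0, -0.0]
contact_force: [-0.5, -0.2, -0.0]
finger_gap: 0.0201
grasp_force: 0.0
brass 0.038 circ [535.9 -69.   21.4] ell [535.7 -69.1] [41.3 42.1]
dark 0.028 circ [534.    8.4  25. ] ell [532.2   7.4] [15.  53.6]
```

The blank's apparent radius shrank and it stopped moving with the fingers, so it seems to have dropped. I'll back off, rise and look at the blank and post together.

```bash

python3 -m crank '[[[-0.006,0,0,0,0,0,0.02],[-0.014,0,-0.002,0,0,0,0.02],[-0.014,0,-0.03,0,0,0,0.02],[-0.01,0,-0.08,0,0,-2,0.015],[0.01,0,-0.13,0,0,-5,0.01],[0.04,-0.01,-0.16,0,0,-8,0.008],[0.07,-0.016,-0.165,0,0,-11,0.008],[0.095,-0.019,-0.165,0,0,-11,0.008],[0.097,-0.019,-0.165,0,0,-11,0.008],[0.097,-0.019,-0.165,0,0,-11,0.008]]]'
python3 - <<'E'
from h import *
c=cam('wrist','w6.png');fits(c,(60,420,150,420)); print(np.round(c['cam_to_world'],3)[:3,3])
for d in r.place_of('keeper_post','wrist')[:2]: print(d['p'],np.round(d['centre']),ray(c,d['centre'],.066))
for d in r.spot_in('keeper_post','wrist')[:2]: print(d)
E
```

```text
t: 15.42
ee_pos: [0.5299, -0.0007, 0.2003]
ee_rot: [0.709, 0.705, -0.0, 0.0]
contact_force: [-0.1, 0.1, -1.6]
finger_gap: 0.0081
grasp_force: 0.0
dark 0.028 circ [563.9  81.9  32.7] ell [561.9  80.6] [24.4 73.1]
[0.531 0.069 0.343]
0.97 [275. 101.] [0.53040263 0.0779767  0.066     ]
{'rect': [251.8, 0.0, 53.4, 182.7], 'p': 0.55}
```

View pics/w6.png

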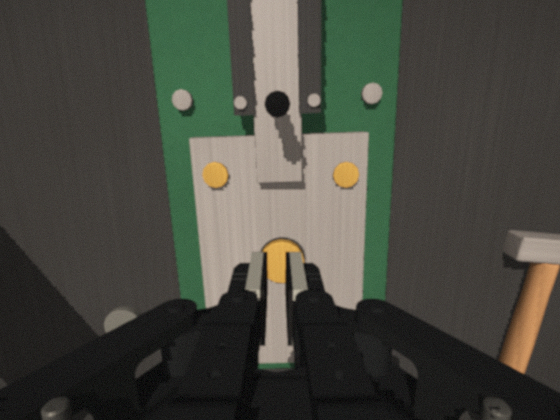

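The wrist view shows the blank in the pocket at (283,262), the post cap at (277,103) and the keeper's leading end at (280,183).

```bash
python3 - <<'E'
from h import *
c=cam('wrist')
for n,u,z in (('cap',(277,103),.094),('end',(280,183),.042),('top',(274.5,5),.042),('blank',(283,262),.034),('coin-',(215,175),.033),('coin+',(346,175),.033),('railL',(240,103),.048),('railR',(314,100),.048),('scrL',(182,100),.014),('scrR',(372,93),.014)): print(n,np.round(ray(c,u,z)*1000,1))
E
```

```text
cap [531.7  75.3  94. ]
end [534.    9.1  42. ]
top [530.4 149.1  42. ]
blank [536.6 -70.2  34. ]
coin- [475.4  15.1  33. ]
coin+ [593.8  14.2  33. ]
railL [501.7  76.7  48. ]
railR [561.9  78.5  48. ]
scrL [445.9  80.6  14. ]
scrR [617.5  85.3  14. ]
```

```bash

python3 -m crank '[[[0.04,0,0,0,0,-1.8,0.008],[0.08,0,0,0,0,-1.8,0.008],[0.102,0,0,0,0,-1.8,0.008],[0.102,0,0.03,0,0,-1.8,0.008],[0.102,0,0.07,0,0,-1.8,0.008],[0.102,0,0.11,0,0,-1.8,0.008],[0.102,0,0.136,0,0,-1.8,0.008],[0.102,0,0.136,0,0,-1.8,0.008],[0.102,0,0.136,0,0,-1.8,0.008]]]'
python3 - <<'E'
from h import *
c=cam('top','t3.png'); s=r.state(); print(R.from_quat(s['ee_rot']).as_matrix().round(3).tolist())
c=cam('side','s3.png'); print(proj(c,s['ee_pos']))
for d in r.place_of('keeper_post','side')[:1]: print(d['p'],np.round(d['centre']),ray(c,d['centre'],.066))
E
```

```text
t: 16.75
ee_pos: [0.5315, 0.1017, 0.0652]
ee_rot: [0.698, 0.716, 0.0, 0.0]
contact_force: [1.1, 0.6, 0.5]
finger_gap: 0.0084
grasp_force: 0.0
[[-0.025, 1.0, 0.002], [1.0, 0.025, -0.0], [-0.0, 0.002, -1.0]]
[np.float64(247.63615265581979), np.float64(233.11252330378986)]
0.97 [255. 227.] [0.53206066 0.06807826 0.066     ]
```

```bash

python3 -m crank '[[[-0.002,0,0,0,0,0,0.008],[-0.004,0,0,0,0,0,0.008],[-0.006,0,0,0,0,0,0.008],[-0.008,0,0,0,0,0,0.008],[-0.010,0,0,0,0,0,0.008],[-0.012,0,0,0,0,0,0.008],[-0.014,0,0,0,0,0,0.008],[-0.016,0,0,0,0,0,0.008],[-0.018,0,0,0,0,0,0.008],[-0.02,0,0,0,0,0,0.008]]]'
python3 - <<'E'
from h import *
c=cam('wrist','w7.png')
for d in r.place_of('keeper_post','wrist')[:2]: print(d['p'],np.round(d['centre']),ray(c,d['centre'],.066))
E
```

```text
t: 18.15
ee_pos: [0.5311, 0.082, 0.0643]
ee_rot: [0.698, 0.716, 0.0, -0.0]
contact_force: [0.2, 1.6, -0.4]
finger_gap: 0.0077
grasp_force: 1.1
0.68 [277. 309.] [0.53240694 0.06478071 0.066     ]
```

View pics/s3.png

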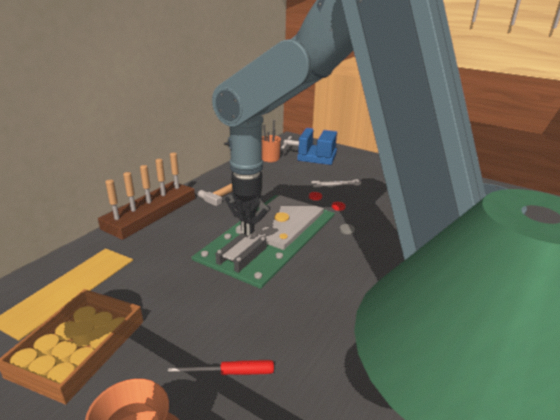

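The side view shows the fingers just behind the post, with the blank in the pocket at (282,217). The fingers have since made contact with the post at about 2 N. I'll keep pushing.

```bash

python3 -m crank '[[[-0.002,0,0,0,0,0,0.008],[-0.005,0,0,0,0,0,0.008],[-0.008,0,0,0,0,0,0.008],[-0.012,0,0,0,0,0,0.008],[-0.016,0,0,0,0,0,0.008],[-0.02,0,0,0,0,0,0.008],[-0.024,0,0,0,0,0,0.008],[-0.028,0,0,0,0,0,0.008],[-0.032,0,0,0,0,0,0.008],[-0.034,0,0,0,0,0,0.008]]]'
python3 -m crank '[[[-0.001,0,0,0,0,0,0.008],[-0.002,0,0,0,0,0,0.008],[-0.003,0,0,0,0,0,0.008],[-0.004,0,0,0,0,0,0.008],[-0.005,0,0,0,0,0,0.008],[-0.006,0,0,0,0,0,0.008],[-0.007,0,0,0,0,0,0.008],[-0.008,0,0,0,0,0,0.008],[-0.009,0,0,0,0,0,0.008],[-0.01,0,0,0,0,0,0.008]]]'
python3 -m crank '[[[-0.001,0,0,0,0,0,0.008],[-0.002,0,0,0,0,0,0.008],[-0.003,0,0,0,0,0,0.008],[-0.004,0,0,0,0,0,0.008],[-0.005,0,0,0,0,0,0.008],[-0.006,0,0,0,0,0,0.008],[-0.007,0,0,0,0,0,0.008],[-0.008,0,0,0,0,0,0.008],[-0.009,0,0,0,0,0,0.008],[-0.01,0,0,0,0,0,0.008]]]'
```

```text
t: 19.5
ee_pos: [0.532, 0.0478, 0.0643]
ee_rot: [0.698, 0.716, -0.0, 0.0]
contact_force: [-0.5, 3.5, -0.3]
finger_gap: 0.008
grasp_force: 1.1
t: 20.75
ee_pos: [0.5322, 0.038, 0.0643]
ee_rot: [0.698, 0.716, -0.0, -0.0]
contact_force: [0.2, 2.3, -0.0]
finger_gap: 0.0081
grasp_force: 1.1
t: 22.0
ee_pos: [0.5324, 0.028, 0.0643]
ee_rot: [0.698, 0.716, 0.0, 0.0]
contact_force: [0.4, 1.2, -0.3]
finger_gap: 0.008
grasp_force: 1.1
```

The leading end is now over the blank's rim with no extra force, so the blank is seated. I'll carry on to the stop.

```bash

python3 -m crank '[[[-0.002,0,0,0,0,0,0.008],[-0.004,0,0,0,0,0,0.008],[-0.006,0,0,0,0,0,0.008],[-0.008,0,0,0,0,0,0.008],[-0.010,0,0,0,0,0,0.008],[-0.012,0,0,0,0,0,0.008],[-0.014,0,0,0,0,0,0.008],[-0.016,0,0,0,0,0,0.008],[-0.018,0,0,0,0,0,0.008],[-0.018,0,0,0,0,0,0.008]]]'
python3 -m crank '[[[-0.001,0,0,0,0,0,0.008],[-0.002,0,0,0,0,0,0.008],[-0.003,0,0,0,0,0,0.008],[-0.003,0,0,0,0,0,0.008]]]'
python3 -m crank '[[[-0.0005,0,0,0,0,0,0.008],[-0.001,0,0,0,0,0,0.008],[-0.0015,0,0,0,0,0,0.008],[-0.0015,0,0,0,0,0,0.008]]]'
```

```text
t: 23.25
ee_pos: [0.5329, 0.0098, 0.0643]
ee_rot: [0.698, 0.716, -0.0, 0.0]
contact_force: [0.7, 1.3, 0.6]
finger_gap: 0.0081
grasp_force: 0.6
t: 23.75
ee_pos: [0.533, 0.007, 0.0643]
ee_rot: [0.698, 0.716, -0.0, 0.0]
contact_force: [-0.2, 3.1, -0.6]
finger_gap: 0.008
grasp_force: 0.9
t: 24.25
ee_pos: [0.533, 0.0058, 0.0643]
ee_rot: [0.698, 0.716, 0.0, -0.0]
contact_force: [0.4, 3.4, -0.2]
finger_gap: 0.0081
grasp_force: 1.6
```

```bash

python3 -m crank '[[[-0.0005,0,0,0,0,0,0.008],[-0.001,0,0,0,0,0,0.008],[-0.001,0,0,0,0,0,0.008]]]'
python3 -m crank '[[[-0.0005,0,0,0,0,0,0.008],[-0.0005,0,0,0,0,0,0.008],[-0.0005,0,0,0,0,0,0.008]]]'
python3 -m crank '[[[-0.0005,0,0,0,0,0,0.008],[-0.0005,0,0,0,0,0,0.008],[-0.0005,0,0,0,0,0,0.008]]]' | grep -A1 -E 'pos|cont'
```

```text
t: 24.62
ee_pos: [0.533, 0.0055, 0.0643]
ee_rot: [0.698, 0.716, 0.001, -0.0]
contact_force: [1.7, 8.0, 0.6]
finger_gap: 0.0079
grasp_force: 3.1
t: 25.0
ee_pos: [0.533, 0.0054, 0.0643]
ee_rot: [0.698, 0.716, 0.001, -0.001]
contact_force: [2.1, 8.5, 0.1]
finger_gap: 0.0082
grasp_force: 3.8
ee_pos: [0.533, 0.0054, 0.0643]
ee_rot: [0.698, 0.716, 0.001, -0.001]
contact_force: [1.3, 10.5, 0.1]
finger_gap: 0.008
```

It met the rigid stop, with force rising to about 10 N at no further travel, near the expected spot. Releasing and checking.

```bash

python3 -m crank '[[[0.004,0,0,0,0,0,0.008],[0.014,0,0,0,0,0,0.008],[0.022,0,-0.01,0,0,0,0.008],[0.022,0,-0.05,0,0,0,0.008],[0.01,0,-0.1,0,0,0,0.008],[-0.03,0,-0.14,0,0,0,0.008],[-0.08,0,-0.15,0,0,0,0.008],[-0.12,0,-0.15,0,0,0,0.008],[-0.13,0,-0.15,0,0,0,0.008],[-0.13,0,-0.15,0,0,0,0.008]]]'
python3 - <<'E'
from h import *
c=cam('wrist','w8.png')
for d in r.place_of('keeper_post','wrist')[:1]: print(d['p'],np.round(d['centre']),ray(c,d['centre'],.066))
E
```

```text
t: 26.62
ee_pos: [0.5361, -0.1263, 0.2144]
ee_rot: [0.699, 0.716, 0.0, -0.0]
contact_force: [-0.3, 0.1, 0.5]
finger_gap: 0.0081
grasp_force: 0.0
0.96 [275.  50.] [ 0.53325957 -0.01009856  0.066     ]
```

View pics/w8.png

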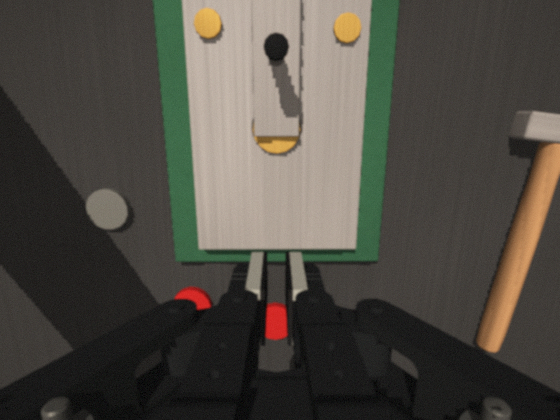

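The keeper covers the blank: post cap at (276,46), leading end at row 136, blank's exposed edge at row 153, coins untouched. A quick numeric check of how far the end lies past centre:

```bash
python3 - <<'E'
from h import *
c=cam('wrist'); px=c['pixels']
print(px[115:165:1,277].tolist())
for v in (134,136,138): print('end',v,ray(c,(277,v),.042)[1],ray(c,(277,v),.036)[1])
for v in (152,154): print('edge',v,ray(c,(277,v),.034)[1])
print('cap',ray(c,(276,46),.094))
E
```

```text
[[179, 165, 153], [182, 170, 157], [181, 171, 156], [180, 167, 155], [180, 168, 156], [175, 163, 153], [179, 165, 154], [179, 168, 154], [179, 167, 155], [179, 167, 157], [179, 165, 156], [176, 163, 150], [177, 166, 155], [178, 167, 156], [176, 165, 152], [179, 165, 154], [178, 165, 153], [178, 164, 155], [178, 166, 154], [181, 167, 156], [177, 163, 150], [170, 159, 146], [145, 132, 117], [129, 106, 76], [124, 94, 48], [124, 92, 42], [145, 108, 52], [182, 135, 65], [212, 166, 78], [220, 172, 81], [220, 171, 82], [219, 168, 80], [222, 173, 85], [218, 168, 80], [221, 173, 85], [218, 168, 80], [221, 171, 82], [218, 169, 83], [207, 160, 79], [171, 134, 70], [128, 103, 75], [115, 102, 93], [140, 128, 123], [173, 159, 149], [180, 168, 157], [183, 169, 157], [180, 168, 153], [182, 170, 157], [180, 168, 155], [181, 167, 156]]
end 134 -0.07338816762412495 -0.07373064109287979
end 136 -0.07513187534477744 -0.07550757825446744
end 138 -0.07688092725482441 -0.0772899614484498
edge 152 -0.09013634012636643
edge 154 -0.09197459510902639
cap [ 0.53374161 -0.01051217  0.094     ]
```

```bash
python3 - <<'E'
from h import *
c=cam('wrist'); px=c['pixels'].astype(int)
for u in (215,235,325):
    g=px[240:275,u]; print(u,[int(a[1]-a[0]) for a in g])
for v in (259,261,263): print(v,ray(c,(235,v),.012)[1], 'nominal pocket y',ray(c,(235,v),.012)[1]+.145)
for v in (247,249): print('plate',v,ray(c,(277,v),.028)[1]+.12)
c=cam('top'); hsv=cv2.cvtColor(c['pixels'],cv2.COLOR_RGB2HSV); m=cv2.inRange(hsv,(60,100,40),(90,255,255))
for row in (168,233):
    k=np.where(m[row,190:380])[0]+190; print(row,k.min(),k.max(),ray(c,(k.min()-.5,row),.012)[1]-.275,ray(c,(k.max()+.5,row),.012)[1]+.145)
E
```

```text
215 [-14, -13, -14, -14, -10, -11, -15, -13, -15, -12, -4, 6, 20, 22, 23, 33, 38, 40, 42, 42, 38, 38, 28, 8, 1, -6, -3, -3, -2, -4, -4, -5, -6, 1, -4]
235 [-12, -14, -15, -12, -15, -12, -16, -14, -13, -14, -5, 5, 18, 24, 21, 25, 33, 40, 40, 42, 39, 40, 26, 8, -3, -2, -1, -1, 1, -1, -2, 0, 1, -1, -1]
325 [-14, -14, -14, -13, -13, -11, -11, -14, -13, -11, -9, 6, 19, 22, 21, 24, 32, 38, 38, 42, 40, 36, 28, 15, -2, -6, -6, -2, -6, -4, -4, -4, -5, -3, -3]
259 -0.20791137891641215 nominal pocket y -0.06291137891641216
261 -0.21024839035025292 nominal pocket y -0.06524839035025293
263 -0.21259332718225876 nominal pocket y -0.06759332718225877
plate 247 -0.06648948266401516
plate 249 -0.06867145744177464
168 288 328 -0.2922203770628528 0.01306103435565445
233 210 210 -0.08472772942916043 0.33257119378604927
```

The bolster edge puts the nominal centre at y ≈ -66 mm. That places the home end at -76 mm, which matches the measured -76 mm, so the keeper is fully home.

```bash
python3 -c "
from plant import r
print(r.close_job())"
```

```text
the job is handed in; nothing more can be done
None
```

The job is handed in at about 27 s: the blank is seated in the pocket, the keeper is home against its stop and released, the robot is clear, and I never touched the coins, screwdriver or wrench.

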